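# Re-magnetise the tack hammer

### The arm

A 6-joint arm with a two-finger parallel gripper is mounted at the origin on the work surface. World frame = base frame: x ahead of the robot, y to its left, z up, the work surface at z = 0. Lengths are in m, angles in rad, forces in N, time in s.
With the tool pointing down it reaches from about 0.35 to 0.975 m from the base axis. Payload 4.9 kg.
Tool frame: the origin (TCP) lies on the centre line of the jaws, within the pads' length; the fingertips stand 19 mm ahead of it and the grasp point (between the pads) is the TCP; z points along the fingers, y is the line along which they close (so a half turn about z gives the same grasp; the last joint's range is limited). The gripper opens to 85 mm and grips with 20 to 120 N. Pads are 22 mm wide; open, the fingers measure 114 mm over their backs; the gripper's body (76 mm by 85 mm) begins 54 mm behind the grasp point. The pads swing forward as they close: fully open they stand 13 mm farther back than shut.
Start: joints at [1.222, 0.053, 1.613, -0, 1.476, -0.119], TCP at [0.142, 0.609, 0.25] pointing down, gripper open.
Joint ranges: [-3.01, 3.01], [-1.01, 2.22], [0.06, 2.58], [-1.02, 4.17], [0.09, 2.62], [-3.14, 3.14]. Speed limits (rad/s): [2.57, 2.57, 3.14, 3.14, 3.14, 3.14].

### API

Orientations are given as a unit quaternion [w, x, y, z].
In Python, from plant import state, grab_frame, ticket, spotter gives the robot as it stands.
- The arm moves only by the tool apply_moves, never from a script. Its argument "series" is a list of rows, each an object of numbers: "jaw": the closure, from 0 (fully open) to 1 (shut); "dx", "dy", "dz": the shift along the tool's x, y, z in mm; "turn": the turn about the tool's z in rad. A call has 1 to 5 rows; each row is the pose to reach, as a shift and turn from the pose commanded when the call began, along the tool's axes at that moment; what a row does not reach only later rows make up. A row lasts 1/12 s, in which the tool goes at most 41.7 mm and 7.16 degrees, less where a joint would pass 70% of its speed; a pose out of reach is approached as far as the arm can. A call with a gripper value outside its range is refused whole. The fingers move at their own pace and stop on an object; the grip force is fixed at half the most. Time passes only in rows, so rows that repeat a pose let the fingers close. It gives the time, the measured TCP pose, the force, the opening and the grip force at its end, in the units of the state.
- state(): the state, without advancing time (a new reading comes with each control period).
- grab_frame(name): name is "scene" or "top"; returns a dict with "pixels" (480x640x3 uint8, red, green, blue), "mtx" (3x3 intrinsics, pixels), "dist_coeffs" ([k1, k2, p1, p2, k3] as OpenCV has them; the pictures are not rectified), "camera_from_world" (4x4, takes a point from world to camera coordinates). Camera axes: x right, y down, z forward; pixel columns grow to the right and rows downward; lengths in m; the calibration is good to about 2 mm. A picture is of the moment at which its call begins. There is no depth.
- ticket.job_done(): hands the job in; it is judged then, once.
Trained networks look in a picture, given as the dict that the camera call returned (one of the last four; its "shot" number tells which), for a name from the list of things; names that differ only in an ending like _2 or _b are one class to them, and where a whole thing is asked for, a point or a joint stands for the part that bears it (a point fixed in the world has none). Each returns a list of dicts, best first, with "conf" (0 to 1); they miss things now and then, are a little off and sometimes report something else, mostly with a low value. They report only what shows in the picture. A call takes as long as a camera call. They do not tell look-alikes from the thing itself.
- spotter.outline_of(picture, target): "region" (480x640 bool, what is visible of it) and "extent" ([left, top, right, bottom] in pixels, round what is visible of it).
The state is a dict: "time": time; "joint_pos": joint angles; "joint_vel": joint speeds; "joint_efforts": joint torques, N m; "tool_pos": TCP position; "tool_rot": TCP orientation; "contact_force": force on the tool from outside, world axes, zero at the start; "ft_torque": the same for the moment, N m; "gripper_width": opening from 0.0 (shut) to 1.0 (fully open); "grasp_force": force on a finger pad.
Only numpy, scipy, OpenCV 4.12 (cv2) and the standard library are available. Lean on these libraries where they do the work, as an engineer would, in place of code of your own. Each camera call takes 0.05 s, during which the arm holds its last target. There are 200 camera calls.

### The job

Re-magnetise the upholsterer's tack hammer: gently lay it flat on the blue magnetiser plate, its head between the two steel poles and in line with them, its handle along the plate towards the plate's yellow marks, and let go of it. Only then twist the red spring-return knob on the sloped yellow control box clockwise to its stop, hold it there for a good second, and release it so that it springs back. Leave the hammer lying there and do not disturb the other things on the table.

Things in the scene. Friction and masses are not known exactly. Their poses are not given: they have to be found in the camera images.
- hammer: Loose tack hammer lying flat, 0.3 kg, 198 mm long, 20 mm thick. Dark steel head along its y axis, 100 mm long, 18 mm diameter (24 x 34 mm block in the middle). Pale wooden handle with red end along its -x axis: 22 mm wide from 12 to 98 mm behind the head's axis, then 28 mm wide to 186 mm. Origin: underside, below the head's middle; z up. Centre of mass about 20 mm behind the head's axis.
- handle_neck (a point): Middle of the narrow part of the hammer's handle, 55 mm behind the head's axis, 9 mm above the underside; a good place to grip.
- magnetiser: Fixed blue plate 240 (x) x 200 (y) x 24 mm high, black rubber strip along x on top. Two steel poles with copper bands stand on it 50 mm from its +x end, one each side: each 30 (x) x 26 (y) mm, 32 mm high above the plate, 124 mm clear between them along y. Two yellow marks at its -x end. Origin: on the table, below the midpoint of the two poles.
- pole_gap (a point): On the top surface of the magnetiser plate (24 mm above the table), midway between the two poles; axes as the magnetiser's. The hammer's origin belongs here, its x axis along this x axis.
- console: Fixed yellow control box on a dark 150 x 150 mm base. Its grey panel (120 mm along the slope x 140 mm, centre 79 mm above the table) is sloped 28 degrees from level, outward normal (-sin 28, 0, cos 28 deg) in this body's axes. Origin: centre of the underside, z up. A white tick up the slope marks the knob's rest, a red tick 60 degrees clockwise its stop.
- pulse_knob (a joint): Angle of the red spring-return knob on the panel: 0 at rest (grip bar along the slope, its white line pointing up the slope), growing clockwise as seen facing the panel, stop at 1.05 rad. A spring (0.04 N m at rest, 0.16 N m at the stop) turns it back when let go.
- knob_grip (a point): On the knob's axis, 37 mm above the panel, inside the grip bar, at the height to grip. z axis: the knob's axis, pointing out of the panel; x axis: along the grip bar, turning with it. The bar is 60 mm long, 16 mm wide and stands from 14 to 48 mm above the panel, over a red disc 62 mm in diameter.
- glue_can: Bystander: upright red-labelled can, 66 mm in diameter, 115 mm high. Origin: centre of the underside.
- tape_roll: Bystander: yellow tape roll lying flat, 104 mm outside diameter, 48 mm high. Origin: centre of the underside.
- thread_cone: Bystander: green thread cone, 68 mm in diameter, 120 mm high. Origin: centre of the underside.
- tack_jar: Bystander: jar, 72 mm in diameter, 75 mm high. Origin: centre of the underside.
- mug: Bystander: blue mug, 80 mm in diameter, 90 mm high. Origin: centre of the underside.
- screwdriver: Bystander: orange-handled screwdriver lying on the table, 190 mm long.
- stretcher: Bystander: wooden webbing stretcher lying flat, 200 mm long, 18 mm thick. Origin: on the underside, near its middle.
Things that resemble listed ones, but are neither listed nor needed, are in the scene too. What is shaped like the hammer but orange is not meant.

How it is judged:
By the outcome, as a careful person would: the job done as asked, in the order asked, and still so for the second after the job is handed in, with the robot touching nothing.
It also fails if it takes over 56 s, if anything falls off the work surface, if the arm or the gripper's body presses on something with over 40 N, if the wrist force passes 120 N, or if a joint passes its speed limit or range.

## Working session

There is one attempt and no reset: what is moved stays moved. The work goes in short steps, Python scripts to look and compute and a tool call to move; the robot and the scene stay as the last step left them, time stands still between calls to the robot, and variables do not carry over. Pictures are saved under pics/ and viewed, at most 10 in all, crops included, and the job is handed in when it is done.

Besides the shell and the picture viewer there is one more tool, called after ">>>" by a JSON object that holds its "method" and its "body". apply_moves: Moves the arm, as the interface text tells. Its arguments: {"type":"object","properties":{"series":{"type":"array","items":{"type":"object","properties":{"jaw":{"type":"number"},"dx":{"type":"number"},"dy":{"type":"number"},"dz":{"type":"number"},"turn":{"type":"number"}}}}},"required":["series"]}

```bash
mkdir -p pics; ls; python3 - <<'E'
from plant import state, grab_frame, spotter
import cv2, numpy as np, pickle
s=state(); print({k:np.round(v,3).tolist() for k,v in s.items()})
for n in("scene","top"):
    f=grab_frame(n); pickle.dump(f,open(f"{n}.pkl","wb")); cv2.imwrite(f"pics/{n}.png",f["pixels"][:,:,::-1])
    print(n,np.round(f["mtx"],1).tolist(),f["dist_coeffs"],np.round(f["camera_from_world"],3).tolist())
    for t in("hammer","magnetiser","console","pulse_knob"):
        for d in spotter.outline_of(f,t): print(t,round(d["conf"],2),d["extent"])
E
```

```text
pics
{'time': 0.0, 'joint_pos': [1.222, 0.053, 1.614, 0.0, 1.476, -0.119], 'joint_vel': [0.0, -0.002, -0.001, -0.0, 0.002, 0.001], 'joint_efforts': [-0.001, -39.369, -37.017, -0.0, 0.007, 0.0], 'tool_pos': [0.142, 0.608, 0.249], 'tool_rot': [-0.0, 0.115, 0.993, -0.001], 'contact_force': [-1.056, 0.019, 0.378], 'ft_torque': [-0.003, 0.047, -0.048], 'grasp_force': 0.0, 'gripper_width': 1.002}
scene [[504.7, 0.0, 319.4], [0.0, 504.7, 239.3], [0.0, 0.0, 1.0]] [-0.12617768  0.          0.          0.          0.        ] [[0.649, 0.76, -0.017, -0.336], [0.594, -0.521, -0.614, -0.246], [-0.475, 0.389, -0.789, 1.604], [0.0, 0.0, 0.0, 1.0]]
hammer 0.68 [292.6, 177.3, 323.5, 227.3]
hammer 0.62 [257.0, 241.2, 333.4, 286.3]
magnetiser 0.81 [183.8, 264.9, 297.2, 374.2]
magnetiser 0.63 [404.4, 179.3, 430.3, 205.3]
console 0.86 [380.0, 183.1, 456.9, 251.9]
console 0.45 [354.4, 126.8, 381.0, 154.4]
console 0.3 [404.3, 181.4, 428.2, 203.0]
pulse_knob 0.77 [403.8, 180.6, 428.1, 204.8]
top [[462.9, 0.0, 321.9], [0.0, 462.9, 238.9], [0.0, 0.0, 1.0]] [-0.00791783  0.          0.          0.          0.        ] [[-0.016, -1.0, -0.024, 0.031], [-0.995, 0.018, -0.093, 0.515], [0.093, 0.022, -0.995, 1.216], [0.0, 0.0, 0.0, 1.0]]
hammer 0.64 [253.3, 273.2, 309.5, 342.5]
hammer 0.63 [317.3, 224.1, 366.6, 289.6]
magnetiser 0.93 [383.3, 185.1, 471.1, 288.2]
magnetiser 0.21 [311.0, 153.5, 346.6, 193.0]
console 0.95 [185.6, 183.5, 254.0, 247.0]
pulse_knob 0.81 [199.4, 201.6, 227.1, 231.6]
```

View pics/scene.png

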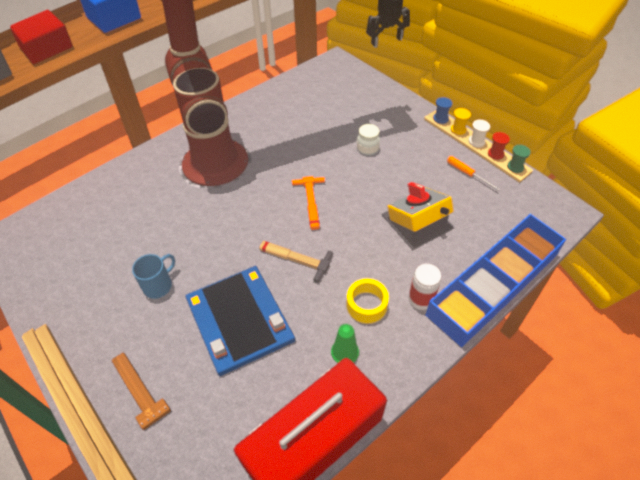

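View pics/top.png

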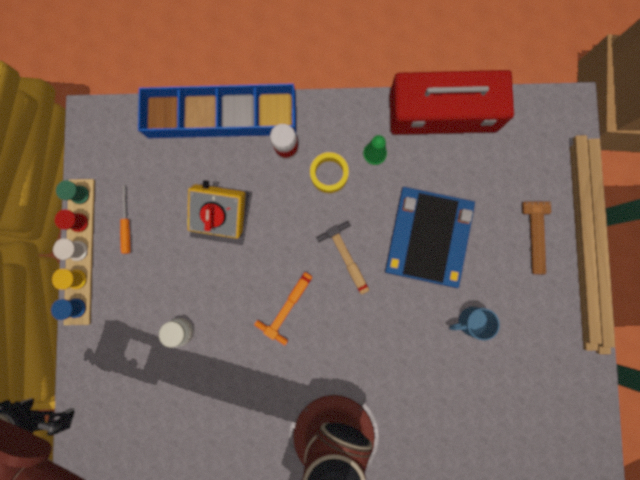

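The pale-handled hammer with the dark steel head is at top (334,232)–(363,290) and scene (297,258). The look-alikes are the orange hammer at top (285,310), which is excluded by its colour, and the wooden mallet-like stretcher at top (538,237). The magnetiser is at top (430,237) with its poles at (410,203) and (467,215). The console is at top (216,212). I'll confirm with one enlarged crop.

```bash
python3 - <<'E'
import pickle,cv2,numpy as np
t=pickle.load(open("top.pkl","rb"))["pixels"];s=pickle.load(open("scene.pkl","rb"))["pixels"]
r=lambda i,x,y,w,h:cv2.resize(i[y:y+h,x:x+w],(400,300),interpolation=cv2.INTER_CUBIC)
a=np.vstack([np.hstack([r(t,290,210,108,81),r(t,165,170,108,81)]),np.hstack([r(s,250,225,100,75),r(s,365,175,108,81)])])
cv2.imwrite("pics/crop.png",a[:,:,::-1])
E
```

```text
(no output)
```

View pics/crop.png

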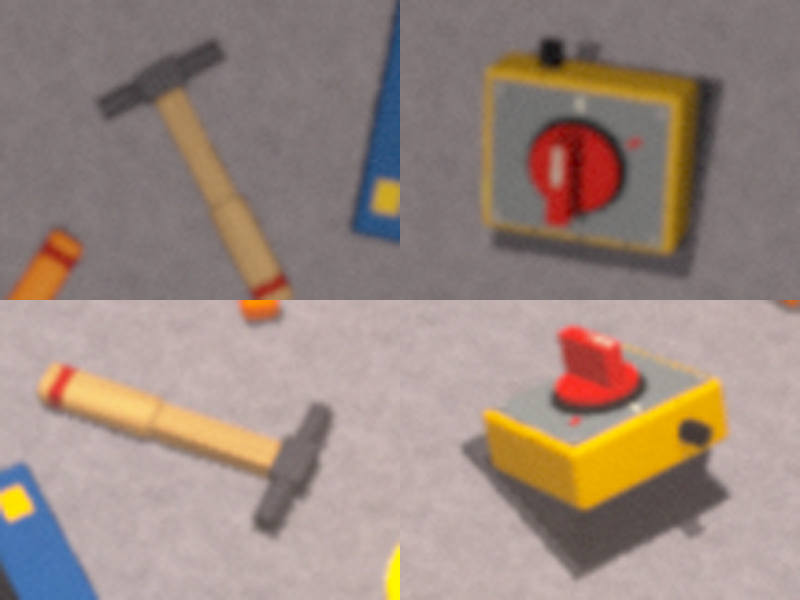

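The crop confirms it. The pale-handled, dark-headed hammer is the one meant. The console's white tick points up the image (about +x), with the red tick to its right.

```bash
cat > h.py <<'E'
import numpy as np, cv2
from scipy.optimize import minimize
def box(x0,x1,y0,y1,z0,z1): return np.array([[x,y,z] for x in(x0,x1) for y in(y0,y1) for z in(z0,z1)],float)/1000
def cyl(r,z0,z1): a=np.linspace(0,6.28,24); return np.array([[r*np.cos(t),r*np.sin(t),z] for t in a for z in(z0,z1)])/1000
c,s=np.cos(np.radians(28)),np.sin(np.radians(28))
def pan(P): return P@np.array([[c,0,s],[0,1,0],[-s,0,c]])+[0,0,.079]
hd=np.array([[9*np.cos(t),y,10+9*np.sin(t)] for t in np.linspace(0,6.28,16) for y in(-50,50)])/1000
KN=[cyl(31,0,14),box(-30,30,-8,8,14,48)]
M={"hammer":[hd,box(-12,12,-17,17,0,20),box(-98,-12,-11,11,1,18),box(-186,-98,-14,14,0,20)],
"magnetiser":[box(-190,50,-100,100,0,24)]+[box(-15,15,a,a+26,24,56) for a in(62,-88)],
"console":[box(-75,75,-75,75,0,6),pan(box(-60,60,-70,70,-40,0))]+[pan(k) for k in KN],
"pulse_knob":[pan(k) for k in KN]}
def proj(f,P):
    E=f["camera_from_world"]; return cv2.projectPoints(P,cv2.Rodrigues(E[:3,:3])[0],E[:3,3],f["mtx"],f["dist_coeffs"])[0][:,0]
def world(P,q): C,S=np.cos(q[2]),np.sin(q[2]); return P@np.array([[C,S,0],[-S,C,0],[0,0,1]])+[q[0],q[1],q[3] if len(q)>3 else 0]
def sil(f,name,q,k=8):
    m=np.zeros((480*2,640*2),np.uint8)
    for P in M[name]:
        h=cv2.convexHull(proj(f,world(P,q)).astype(np.float32))
        cv2.fillConvexPoly(m,np.round(((h*2)+.5)*256).astype(np.int32),255,cv2.LINE_AA,8)
    return cv2.resize(m,(640,480),interpolation=cv2.INTER_AREA)/255.
def loss(q,name,obs): 
    L=0
    for f,r in obs:
        m=sil(f,name,q); L+=1-np.minimum(m,r).sum()/np.maximum(m,r).sum()
    return L/len(obs)
def fit(name,obs,q0):
    r=None
    for d in(.02,.005):
        x=np.array(q0 if r is None else r.x); sm=np.vstack([x]+[x+np.eye(3)[i]*d*[1,1,4][i] for i in range(3)])
        r=minimize(lambda q:loss(q,name,obs),x,method="Nelder-Mead",options=dict(initial_simplex=sm,xatol=1e-4,fatol=1e-5,maxiter=150))
    return r.x,r.fun
def back(f,px,z):
    u=cv2.undistortPoints(np.array([[px]],float),f["mtx"],f["dist_coeffs"])[0,0]; E=f["camera_from_world"]; R=E[:3,:3]
    o=-R.T@E[:3,3]; d=R.T@[*u,1]; return o+d*(z-o[2])/d[2]
E
cat > m.py <<'E'
from plant import grab_frame, spotter
from h import *
import sys,pickle
F={n:grab_frame(n) for n in("scene","top")}
ctr={"hammer":(334,232),"magnetiser":(438,208),"console":(216,212),"pulse_knob":(211,216)}
pos={n:back(F["top"],p,.03) for n,p in ctr.items()}
yaw0={"hammer":np.arctan2(*(back(F["top"],(334,232),.01)-back(F["top"],(363,290),.01))[[1,0]]),"magnetiser":-.2,"console":-.1,"pulse_knob":-.1}
for n in M:
    obs=[]
    for f in F.values():
        c=proj(f,pos[n][None])[0]
        ds=spotter.outline_of(f,n)
        ds=[d for d in ds if np.hypot(*( (np.array(d["extent"][:2])+d["extent"][2:])/2-c))<45]
        if n=="hammer": ds=sorted(ds,key=lambda d:-loss((*pos[n][:2],yaw0[n]),n,[(f,d["region"])])*-1)
        if n=="console": ds=sorted(ds,key=lambda d:-d["region"].sum())
        if ds: obs.append((f,ds[0]["region"].astype(float)))
    q0=(*pos[n][:2],yaw0[n])
    print(n,len(obs),"q0",np.round(q0,3))
    for o in [obs]+[[x] for x in obs]:
        q,l=fit(n,o,q0); print("  ",np.round(q,4),round(l,3))
f=F["top"]
print("head poles etc",[np.round(back(f,p,z),3).tolist() for p,z in(((410,203),.056),((467,215),.056),((390,266),.024),((454,276),.024))])
print("white,red tick",[np.round(back(f,(165+(x-400)/3.704,170+y/3.704),.1),3).tolist() for x,y in((580,103),(634,143))])
E
python3 m.py
```

```text
hammer 1 q0 [ 0.532 -0.011  0.443]
   [ 0.5389 -0.0058  0.4663] 0.129
   [ 0.5389 -0.0058  0.4663] 0.129
magnetiser 1 q0 [ 0.592 -0.289 -0.2  ]
   [ 0.5851 -0.2825 -0.2272] 0.043
   [ 0.5851 -0.2825 -0.2272] 0.043
console 2 q0 [ 0.593  0.306 -0.1  ]
   [ 0.5895  0.3033 -0.1851] 0.072
   [ 0.5892  0.3055 -0.1914] 0.057
   [ 0.592   0.3019 -0.1747] 0.073
pulse_knob 2 q0 [ 0.582  0.32  -0.1  ]
   [ 0.5803  0.3029 -0.2926] 0.205
   [ 0.5727  0.3079 -0.3612] 0.254
   [ 0.581   0.304  -0.1238] 0.131
head poles etc [[0.602, -0.211, 0.056], [0.568, -0.358, 0.056], [0.439, -0.158, 0.024], [0.41, -0.326, 0.024]]
white,red tick [[0.618, 0.295, 0.1], [0.59, 0.257, 0.1]]
```

```bash
python3 - <<'E'
import re
s=open("m.py").read()
s=s.replace("<45]","<75]").replace("-loss((*pos[n][:2],yaw0[n]),n,[(f,d[\"region\"])])*-1","loss((*pos[n][:2],yaw0[n]),n,[(f,d[\"region\"])])").replace("for n in M:","for n in('hammer','magnetiser'):")
open("m2.py","w").write(s)
E
python3 m2.py
```

```text
hammer 2 q0 [ 0.532 -0.011  0.443]
   [ 0.5379 -0.0068  0.4565] 0.191
   [ 0.5387 -0.0069  0.463 ] 0.21
   [ 0.5374 -0.0066  0.455 ] 0.172
magnetiser 2 q0 [ 0.592 -0.289 -0.2  ]
   [ 0.5858 -0.2828 -0.228 ] 0.039
   [ 0.5864 -0.2831 -0.2317] 0.03
   [ 0.5859 -0.282  -0.226 ] 0.048
head poles etc [[0.602, -0.211, 0.056], [0.568, -0.358, 0.056], [0.439, -0.158, 0.024], [0.41, -0.326, 0.024]]
white,red tick [[0.618, 0.295, 0.1], [0.59, 0.257, 0.1]]
```

```bash
cat > plan.py <<'E'
# plan.py x y z az [ncalls]: prints call targets (dx,dy,dz mm, turn) from the present pose
import sys,numpy as np
from plant import state
from scipy.spatial.transform import Rotation as R
s=state(); w,x,y,z=s["tool_rot"]; m=R.from_quat([x,y,z,w]).as_matrix(); az=np.arctan2(m[1,0],m[0,0]); p=np.array(s["tool_pos"])
print("t",round(s["time"],2),"pos",np.round(p,4),"az",round(az,4),"down",np.round(m[:,2],3),"j",np.round(s["joint_pos"],2),"F",np.round(s["contact_force"],1),"w",round(s["gripper_width"],3))
if len(sys.argv)>4:
    g=np.array([float(v) for v in sys.argv[1:4]]); t=float(sys.argv[4])
    n=int(sys.argv[5]) if len(sys.argv)>5 else int(max(np.ceil(np.linalg.norm(g-p)/.19),np.ceil(abs(t-az)/.58),1))
    for k in range(n):
        d=(g-p)/(n-k); a=(t-az)/(n-k); c,sn=np.cos(az),np.sin(az)
        q=np.round([1e3*(d[0]*c+d[1]*sn),1e3*(d[0]*sn-d[1]*c),-1e3*d[2]]); tr=round(-a,3); print(q,tr)
        p=p+np.array([q[0]*c+q[1]*sn,q[0]*sn-q[1]*c,-q[2]])/1e3; az-=tr
E
python3 plan.py 0.489 -0.031 0.2 0.457
```

```text
t 1.3 pos [0.1424 0.6085 0.2503] az 2.9118 down [-0. -0. -1.] j [ 1.22  0.05  1.61  0.    1.48 -0.12] F [-0.2  0.5 -0.1] w 1.0
[ -97. -109.   10.] 0.491
[-136.  -50.   10.] 0.491
[-144.   20.   10.] 0.491
[-118.   86.   10.] 0.491
[-64. 131.  10.] 0.491
```

>>> {"method": "apply_moves", "body": {"series": [{"dx": -97, "dy": -109, "dz": 10, "turn": 0.491, "jaw": 0}, {"dx": -97, "dy": -109, "dz": 10, "turn": 0.491, "jaw": 0}, {"dx": -97, "dy": -109, "dz": 10, "turn": 0.491, "jaw": 0}, {"dx": -97, "dy": -109, "dz": 10, "turn": 0.491, "jaw": 0}, {"dx": -97, "dy": -109, "dz": 10, "turn": 0.491, "jaw": 0}]}}

```text
time: 1.72
tool_pos: [0.2134, 0.4773, 0.2398]
tool_rot: [0.001, 0.356, 0.934, -0.001]
contact_force: [0.3, -0.8, -0.3]
gripper_width: 1.0
grasp_force: 0.0
```

>>> {"method": "apply_moves", "body": {"series": [{"dx": -136, "dy": -50, "dz": 10, "turn": 0.491, "jaw": 0}, {"dx": -136, "dy": -50, "dz": 10, "turn": 0.491, "jaw": 0}, {"dx": -136, "dy": -50, "dz": 10, "turn": 0.491, "jaw": 0}, {"dx": -136, "dy": -50, "dz": 10, "turn": 0.491, "jaw": 0}, {"dx": -136, "dy": -50, "dz": 10, "turn": 0.491, "jaw": 0}]}}

```text
time: 2.13
tool_pos: [0.2825, 0.3508, 0.2302]
tool_rot: [0.0, 0.572, 0.82, -0.0]
contact_force: [-0.0, 0.0, 0.0]
gripper_width: 0.999
grasp_force: 0.0
```

>>> {"method": "apply_moves", "body": {"series": [{"dx": -144, "dy": 20, "dz": 10, "turn": 0.491, "jaw": 0}, {"dx": -144, "dy": 20, "dz": 10, "turn": 0.491, "jaw": 0}, {"dx": -144, "dy": 20, "dz": 10, "turn": 0.491, "jaw": 0}, {"dx": -144, "dy": 20, "dz": 10, "turn": 0.491, "jaw": 0}, {"dx": -144, "dy": 20, "dz": 10, "turn": 0.491, "jaw": 0}]}}

```text
time: 2.55
tool_pos: [0.3519, 0.2233, 0.2204]
tool_rot: [0.0, 0.754, 0.657, 0.0]
contact_force: [-0.3, -0.0, -0.6]
gripper_width: 0.999
grasp_force: 0.0
```

>>> {"method": "apply_moves", "body": {"series": [{"dx": -118, "dy": 86, "dz": 10, "turn": 0.491, "jaw": 0}, {"dx": -118, "dy": 86, "dz": 10, "turn": 0.491, "jaw": 0}, {"dx": -118, "dy": 86, "dz": 10, "turn": 0.491, "jaw": 0}, {"dx": -118, "dy": 86, "dz": 10, "turn": 0.491, "jaw": 0}, {"dx": -118, "dy": 86, "dz": 10, "turn": 0.491, "jaw": 0}]}}

```text
time: 2.97
tool_pos: [0.4218, 0.0952, 0.2105]
tool_rot: [0.0, 0.891, 0.454, 0.0]
contact_force: [0.3, 0.8, 0.6]
gripper_width: 0.999
grasp_force: 0.0
```

```bash
python3 plan.py 0.489 -0.031 0.12 0.457
```

```text
t 2.97 pos [0.4218 0.0952 0.2105] az 0.9434 down [ 0. -0. -1.] j [ 0.05 -0.41  2.09 -0.    1.47  0.68] F [0.3 0.8 0.6] w 0.999
[-63. 128.  90.] 0.486
```

>>> {"method": "apply_moves", "body": {"series": [{"dx": -63, "dy": 128, "dz": 90, "turn": 0.486, "jaw": 0}, {"dx": -63, "dy": 128, "dz": 90, "turn": 0.486, "jaw": 0}, {"dx": -63, "dy": 128, "dz": 90, "turn": 0.486, "jaw": 0}, {"dx": -63, "dy": 128, "dz": 90, "turn": 0.486, "jaw": 0}, {"dx": -63, "dy": 128, "dz": 90, "turn": 0.486, "jaw": 0}]}}

```text
time: 3.38
tool_pos: [0.4871, -0.0306, 0.1158]
tool_rot: [-0.001, 0.974, 0.228, -0.003]
contact_force: [-2.1, 0.5, -0.9]
gripper_width: 0.996
grasp_force: 0.0
```

```bash
python3 plan.py 0.4886 -0.031 0.022 0.457;  python3 - <<'E'
from plant import grab_frame
import cv2
for n,(x,y,w,h) in {"top":(270,190,133,100),"scene":(240,190,133,100)}.items():
    f=grab_frame(n)["pixels"][y:y+h,x:x+w]; cv2.imwrite(f"pics/pre_{n}.png",cv2.resize(f,(532,400),interpolation=2)[:,:,::-1])
E
```

```text
t 3.38 pos [ 0.4871 -0.0306  0.1158] az 0.4592 down [-0.006  0.001 -1.   ] j [-0.22 -0.15  2.04 -0.    1.26  0.9 ] F [-2.1  0.5 -0.9] w 0.996
[ 1.  1. 94.] 0.002
```

View pics/pre_scene.png

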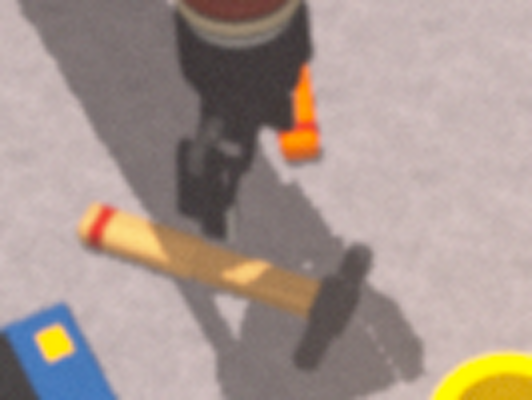

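The scene crop shows the open gripper straddling above the hammer's neck, around crop (210,200). Descending.

>>> {"method": "apply_moves", "body": {"series": [{"dx": 0, "dy": 0, "dz": 35, "turn": 0, "jaw": 0}, {"dx": 0, "dy": 0, "dz": 65, "turn": 0, "jaw": 0}, {"dx": 0, "dy": 0, "dz": 85, "turn": 0, "jaw": 0}, {"dx": 0, "dy": 0, "dz": 93, "turn": 0, "jaw": 0}, {"dx": 0, "dy": 0, "dz": 93, "turn": 0, "jaw": 0}]}}

```text
time: 3.9
tool_pos: [0.4863, -0.027, 0.0263]
tool_rot: [-0.001, 0.973, 0.231, -0.001]
contact_force: [0.3, 0.9, 0.3]
gripper_width: 1.002
grasp_force: 0.0
```

```bash
python3 plan.py 0.4886 -0.031 0.022 0.457;  python3 - <<'E'
from plant import grab_frame
import cv2
for n,(x,y,w,h) in {"top":(270,190,133,100),"scene":(240,190,133,100)}.items():
    f=grab_frame(n)["pixels"][y:y+h,x:x+w]; cv2.imwrite(f"pics/at_{n}.png",cv2.resize(f,(532,400),interpolation=2)[:,:,::-1])
E
```

```text
t 3.9 pos [ 0.4863 -0.027   0.0263] az 0.4655 down [-0.003  0.001 -1.   ] j [-0.21 -0.02  2.09  0.    1.07  0.9 ] F [0.3 0.9 0.3] w 1.002
[0. 5. 4.] 0.009
```

View pics/at_scene.png

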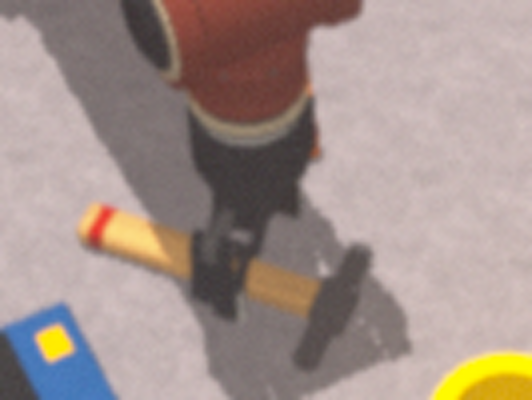

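The jaws straddle the narrow neck at crop (220,270). I'll correct by a few mm, close, then lift.

>>> {"method": "apply_moves", "body": {"series": [{"dx": 0, "dy": 4, "dz": 4, "turn": 0.009, "jaw": 0}, {"dx": 0, "dy": 4, "dz": 4, "turn": 0.009, "jaw": 0.5}, {"dx": 0, "dy": 4, "dz": 4, "turn": 0.009, "jaw": 1}, {"dx": 0, "dy": 4, "dz": 4, "turn": 0.009, "jaw": 1}, {"dx": 0, "dy": 4, "dz": 4, "turn": 0.009, "jaw": 1}]}}

```text
time: 4.42
tool_pos: [0.4895, -0.0327, 0.0238]
tool_rot: [0.0, 0.975, 0.224, 0.0]
contact_force: [0.7, 0.9, -0.4]
gripper_width: 0.452
grasp_force: 0.0
```

>>> {"method": "apply_moves", "body": {"series": [{"jaw": 1}, {"jaw": 1}, {"jaw": 1}, {"jaw": 1}, {"jaw": 1}]}}

```text
invalid input at $.series[0]: expected keys jaw, dx, dy, dz, turn
```

>>> {"method": "apply_moves", "body": {"series": [{"jaw": 1}, {"jaw": 1}, {"jaw": 1}, {"jaw": 1}, {"jaw": 1}]}}

```text
invalid input at $.series[0]: expected keys jaw, dx, dy, dz, turn
```

```bash
python3 plan.py
```

```text
t 4.42 pos [ 0.4895 -0.0327  0.0238] az 0.4526 down [ 0.001 -0.    -1.   ] j [-0.22 -0.    2.08  0.    1.06  0.9 ] F [ 0.7  0.9 -0.4] w 0.452
```

>>> {"method": "apply_moves", "body": {"series": [{"dx": 0, "dy": 0, "dz": 0, "turn": 0, "jaw": 1}, {"dx": 0, "dy": 0, "dz": 0, "turn": 0, "jaw": 1}, {"dx": 0, "dy": 0, "dz": 0, "turn": 0, "jaw": 1}, {"dx": 0, "dy": 0, "dz": 0, "turn": 0, "jaw": 1}, {"dx": 0, "dy": 0, "dz": 0, "turn": 0, "jaw": 1}]}}

```text
time: 4.83
tool_pos: [0.4895, -0.0326, 0.0238]
tool_rot: [0.0, 0.974, 0.224, 0.0]
contact_force: [-1.7, 0.5, 5.0]
gripper_width: 0.234
grasp_force: 61.3
```

```bash
python3 plan.py
```

```text
t 4.83 pos [ 0.4895 -0.0326  0.0238] az 0.4528 down [ 0. -0. -1.] j [-0.22 -0.    2.08 -0.    1.06  0.9 ] F [-1.7  0.5  5. ] w 0.234
```

>>> {"method": "apply_moves", "body": {"series": [{"dx": 0, "dy": 0, "dz": -8, "turn": 0, "jaw": 1}, {"dx": 0, "dy": 0, "dz": -25, "turn": 0, "jaw": 1}, {"dx": 0, "dy": 0, "dz": -50, "turn": 0, "jaw": 1}, {"dx": 0, "dy": 0, "dz": -80, "turn": 0, "jaw": 1}, {"dx": 0, "dy": 0, "dz": -106, "turn": 0, "jaw": 1}]}}

```text
time: 5.25
tool_pos: [0.4878, -0.0322, 0.1293]
tool_rot: [-0.001, 0.974, 0.224, -0.001]
contact_force: [1.1, -0.8, -3.7]
gripper_width: 0.235
grasp_force: 60.3
```

```bash
python3 plan.py .5322 -.2704 .13 -.228 3
```

```text
t 5.25 pos [ 0.4878 -0.0322  0.1293] az 0.4529 down [-0.003  0.001 -1.   ] j [-0.22 -0.17  2.03  0.    1.28  0.9 ] F [ 1.1 -0.8 -3.7] w 0.235
[-21.  78.  -0.] 0.227
[-4. 81. -0.] 0.227
[15. 79. -1.] 0.227
```

>>> {"method": "apply_moves", "body": {"series": [{"dx": -3, "dy": 12, "dz": 0, "turn": 0.04, "jaw": 1}, {"dx": -7, "dy": 28, "dz": 0, "turn": 0.08, "jaw": 1}, {"dx": -12, "dy": 45, "dz": 0, "turn": 0.13, "jaw": 1}, {"dx": -16, "dy": 62, "dz": 0, "turn": 0.18, "jaw": 1}, {"dx": -21, "dy": 78, "dz": 0, "turn": 0.227, "jaw": 1}]}}

```text
time: 5.67
tool_pos: [0.5032, -0.1127, 0.1271]
tool_rot: [-0.001, 0.994, 0.111, -0.002]
contact_force: [-0.0, 0.2, -4.2]
gripper_width: 0.234
grasp_force: 60.3
```

>>> {"method": "apply_moves", "body": {"series": [{"dx": -1, "dy": 16, "dz": 0, "turn": 0.045, "jaw": 1}, {"dx": -2, "dy": 32, "dz": 0, "turn": 0.09, "jaw": 1}, {"dx": -2, "dy": 49, "dz": 0, "turn": 0.136, "jaw": 1}, {"dx": -3, "dy": 65, "dz": 0, "turn": 0.18, "jaw": 1}, {"dx": -4, "dy": 81, "dz": 0, "turn": 0.227, "jaw": 1}]}}

```text
time: 6.08
tool_pos: [0.5176, -0.1926, 0.1274]
tool_rot: [-0.001, 1.0, -0.003, -0.001]
contact_force: [0.4, 0.2, -3.7]
gripper_width: 0.24
grasp_force: 60.3
```

>>> {"method": "apply_moves", "body": {"series": [{"dx": 3, "dy": 16, "dz": 0, "turn": 0.045, "jaw": 1}, {"dx": 7, "dy": 36, "dz": 0, "turn": 0.1, "jaw": 1}, {"dx": 11, "dy": 56, "dz": 0, "turn": 0.16, "jaw": 1}, {"dx": 14, "dy": 72, "dz": 0, "turn": 0.205, "jaw": 1}, {"dx": 15, "dy": 79, "dz": -1, "turn": 0.227, "jaw": 1}]}}

```text
time: 6.5
tool_pos: [0.5336, -0.2731, 0.1299]
tool_rot: [0.0, 0.993, -0.116, -0.0]
contact_force: [0.2, 0.8, -2.9]
gripper_width: 0.237
grasp_force: 60.3
```

```bash
python3 plan.py .5322 -.2704 .09 -.228 1
```

```text
t 6.5 pos [ 0.5336 -0.2731  0.1299] az -0.2328 down [-0. -0. -1.] j [-0.6   0.1   1.78 -0.    1.27  1.21] F [ 0.2  0.8 -2.9] w 0.237
[-2. -2. 40.] -0.005
```

>>> {"method": "apply_moves", "body": {"series": [{"dx": 0, "dy": -1, "dz": 10, "turn": 0, "jaw": 1}, {"dx": -1, "dy": -2, "dz": 22, "turn": -0.005, "jaw": 1}, {"dx": -2, "dy": -2, "dz": 34, "turn": -0.005, "jaw": 1}, {"dx": -2, "dy": -2, "dz": 42, "turn": -0.005, "jaw": 1}, {"dx": -2, "dy": -2, "dz": 42, "turn": -0.005, "jaw": 1}]}}

```text
time: 6.92
tool_pos: [0.5297, -0.266, 0.0842]
tool_rot: [-0.002, 0.994, -0.111, -0.003]
contact_force: [-0.8, 1.1, -4.7]
gripper_width: 0.237
grasp_force: 60.2
```

```bash
python3 plan.py .5322 -.2704 .05 -.228 1; python3 - <<'E'
from plant import grab_frame
import cv2,numpy as np
a=[]
for n,(x,y,w,h) in {"top":(362,165,133,133),"scene":(178,250,133,133)}.items():
    f=grab_frame(n)["pixels"][y:y+h,x:x+w]; a.append(cv2.resize(f,(400,400),interpolation=2))
cv2.imwrite(f"pics/over.png",np.hstack(a)[:,:,::-1])
E
```

```text
t 6.92 pos [ 0.5297 -0.266   0.0842] az -0.2221 down [-0.006  0.004 -1.   ] j [-0.59  0.14  1.81  0.    1.2   1.2 ] F [-0.8  1.1 -4.7] w 0.237
[ 3.  4. 34.] 0.006
```

View pics/over.png

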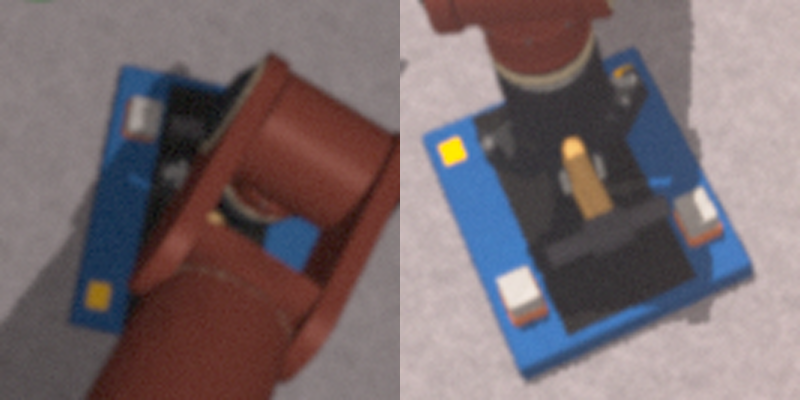

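The head is across the plate, between the poles at crop (520,290) and (697,215), with the handle towards the marks. Lowering gently.

>>> {"method": "apply_moves", "body": {"series": [{"dx": 1, "dy": 1, "dz": 8, "turn": 0, "jaw": 1}, {"dx": 1, "dy": 1, "dz": 16, "turn": 0, "jaw": 1}, {"dx": 1, "dy": 1, "dz": 24, "turn": 0, "jaw": 1}, {"dx": 1, "dy": 1, "dz": 28, "turn": 0, "jaw": 1}, {"dx": 1, "dy": 1, "dz": 28, "turn": 0, "jaw": 1}]}}

```text
time: 7.43
tool_pos: [0.5317, -0.2688, 0.0584]
tool_rot: [-0.001, 0.994, -0.111, -0.001]
contact_force: [-1.3, 0.1, -4.1]
gripper_width: 0.237
grasp_force: 60.3
```

>>> {"method": "apply_moves", "body": {"series": [{"dx": 0, "dy": 0, "dz": 0, "turn": 0, "jaw": 1}, {"dx": 0, "dy": 0, "dz": 0, "turn": 0, "jaw": 1}]}}

```text
time: 7.6
tool_pos: [0.533, -0.2697, 0.0605]
tool_rot: [0.0, 0.994, -0.111, 0.0]
contact_force: [0.1, 0.5, -3.8]
gripper_width: 0.238
grasp_force: 60.3
```

```bash
python3 plan.py .5322 -.2704 .048 -.228 1
```

```text
t 7.6 pos [ 0.533  -0.2697  0.0605] az -0.2232 down [ 0. -0. -1.] j [-0.59  0.18  1.81 -0.    1.15  1.2 ] F [ 0.1  0.5 -3.8] w 0.238
[-1.  1. 13.] 0.005
```

>>> {"method": "apply_moves", "body": {"series": [{"dx": -1, "dy": 1, "dz": 3, "turn": 0.005, "jaw": 1}, {"dx": -1, "dy": 1, "dz": 6, "turn": 0.005, "jaw": 1}, {"dx": -1, "dy": 1, "dz": 8, "turn": 0.005, "jaw": 1}, {"dx": -1, "dy": 1, "dz": 10, "turn": 0.005, "jaw": 1}, {"dx": -1, "dy": 1, "dz": 11, "turn": 0.005, "jaw": 1}]}}

```text
time: 8.02
tool_pos: [0.5314, -0.2701, 0.0488]
tool_rot: [-0.0, 0.993, -0.114, -0.0]
contact_force: [-0.8, -0.7, -3.6]
gripper_width: 0.237
grasp_force: 60.3
```

>>> {"method": "apply_moves", "body": {"series": [{"dx": 0, "dy": 0, "dz": 0, "turn": 0, "jaw": 1}, {"dx": 0, "dy": 0, "dz": 0.5, "turn": 0, "jaw": 1}, {"dx": 0, "dy": 0, "dz": 1, "turn": 0, "jaw": 1}, {"dx": 0, "dy": 0, "dz": 1, "turn": 0, "jaw": 1}]}}

```text
time: 8.35
tool_pos: [0.5316, -0.2703, 0.0483]
tool_rot: [0.0, 0.993, -0.114, 0.0]
contact_force: [-1.1, -0.3, -3.6]
gripper_width: 0.239
grasp_force: 60.3
```

```bash
python3 plan.py .5322 -.2704 .048 -.228 1; python3 - <<'E'
from plant import grab_frame
import cv2,numpy as np
f=grab_frame("scene")["pixels"][250:383,178:311]; cv2.imwrite(f"pics/low.png",cv2.resize(f,(500,500),interpolation=2)[:,:,::-1])
E
```

```text
t 8.35 pos [ 0.5316 -0.2703  0.0483] az -0.2282 down [ 0. -0. -1.] j [-0.6   0.19  1.82 -0.    1.13  1.2 ] F [-1.1 -0.3 -3.6] w 0.239
[1. 0. 0.] -0.0
```

>>> {"method": "apply_moves", "body": {"series": [{"dx": 0, "dy": 0, "dz": 0.5, "turn": 0, "jaw": 1}, {"dx": 0, "dy": 0, "dz": 0.5, "turn": 0, "jaw": 1}]}}

```text
time: 8.57
tool_pos: [0.5318, -0.2703, 0.048]
tool_rot: [0.0, 0.993, -0.114, 0.0]
contact_force: [-0.5, 0.4, -2.3]
gripper_width: 0.236
grasp_force: 60.5
```

>>> {"method": "apply_moves", "body": {"series": [{"dx": 0, "dy": 0, "dz": 0.5, "turn": 0, "jaw": 1}, {"dx": 0, "dy": 0, "dz": 0.5, "turn": 0, "jaw": 1}]}}

```text
time: 8.73
tool_pos: [0.5318, -0.2704, 0.0478]
tool_rot: [0.0, 0.993, -0.114, 0.0]
contact_force: [-0.5, 1.2, 0.3]
gripper_width: 0.239
grasp_force: 60.7
```

>>> {"method": "apply_moves", "body": {"series": [{"dx": 0, "dy": 0, "dz": 0.5, "turn": 0, "jaw": 1}, {"dx": 0, "dy": 0, "dz": 0.5, "turn": 0, "jaw": 1}]}}

```text
time: 8.9
tool_pos: [0.5318, -0.2704, 0.0478]
tool_rot: [0.0, 0.994, -0.114, 0.0]
contact_force: [-4.3, 2.6, 5.5]
gripper_width: 0.241
grasp_force: 61.3
```

Contact, gently. I'll open, then rise.

>>> {"method": "apply_moves", "body": {"series": [{"dx": 0, "dy": 0, "dz": 0, "turn": 0, "jaw": 0.65}, {"dx": 0, "dy": 0, "dz": 0, "turn": 0, "jaw": 0.5}, {"dx": 0, "dy": 0, "dz": 0, "turn": 0, "jaw": 0.4}, {"dx": 0, "dy": 0, "dz": 0, "turn": 0, "jaw": 0.4}, {"dx": 0, "dy": 0, "dz": 0, "turn": 0, "jaw": 0.4}]}}

```text
time: 9.32
tool_pos: [0.5317, -0.2703, 0.0468]
tool_rot: [0.0, 0.993, -0.114, 0.0]
contact_force: [-0.1, 0.3, -0.6]
gripper_width: 0.602
grasp_force: 0.0
```

>>> {"method": "apply_moves", "body": {"series": [{"dx": 0, "dy": 0, "dz": -6, "turn": 0, "jaw": 0.4}, {"dx": 0, "dy": 0, "dz": -20, "turn": 0, "jaw": 0.4}, {"dx": 0, "dy": 0, "dz": -60, "turn": 0, "jaw": 0.4}, {"dx": 0, "dy": 0, "dz": -100, "turn": 0, "jaw": 0.4}, {"dx": 0, "dy": 0, "dz": -140, "turn": 0, "jaw": 0.4}]}}

```text
time: 9.73
tool_pos: [0.5313, -0.27, 0.1893]
tool_rot: [0.0, 0.993, -0.114, 0.0]
contact_force: [0.9, -0.3, 0.0]
gripper_width: 0.596
grasp_force: 0.0
```

```bash
python3 plan.py .48 0 .25 0
```

```text
t 9.73 pos [ 0.5313 -0.27    0.1893] az -0.2282 down [ 0. -0. -1.] j [-0.6   0.03  1.74 -0.    1.37  1.2 ] F [ 0.9 -0.3  0. ] w 0.596
[ -56. -126.  -30.] -0.114
[ -40. -131.  -31.] -0.114
```

```bash
cat > k.py <<'E'
from plant import grab_frame, spotter
from h import *
F={n:grab_frame(n) for n in("scene","top")}
R={"scene":(395,172,440,215),"top":(190,190,235,240)}
obs=[];ob2=[]
for n,f in F.items():
    hsv=cv2.cvtColor(f["pixels"],cv2.COLOR_RGB2HSV).astype(int); x0,y0,x1,y1=R[n]
    m=((hsv[...,0]<7)|(hsv[...,0]>170))&(hsv[...,1]>140)&(hsv[...,2]>45)
    k=np.zeros_like(m); k[y0:y1,x0:x1]=m[y0:y1,x0:x1]; k=cv2.morphologyEx(k.astype(np.uint8),cv2.MORPH_CLOSE,np.ones((5,5)))
    obs.append((f,k.astype(float)))
    ds=[d for d in spotter.outline_of(f,"console")]; ob2.append((f,max(ds,key=lambda d:d["region"].sum())["region"].astype(float)))
    print(n,k.sum(),[sorted(set(np.where(k)[i]))[::len(set(np.where(k)[i]))-1] for i in(1,0)])
for o in(obs,obs[:1],obs[1:]): print("knob",fit("pulse_knob",o,(.588,.303,-.185)))
print("console",fit("console",ob2,(.589,.303,-.18)))
for n,f,d in(("s",F["scene"],(365,175)),("t",F["top"],(165,170))):
    v=f["pixels"][d[1]:d[1]+90,d[0]:d[0]+90].copy(); v=cv2.resize(v,(400,400),interpolation=2)
    for P in M["console"]:
        h=cv2.convexHull(proj(f,world(P,(.5895,.3033,-.185))).astype(np.float32))
        cv2.polylines(v,[np.int32((h-d+.5)*400/90)],True,(0,255,255),1)
    globals()["im"]=v if n=="s" else np.hstack([im,v])
cv2.imwrite("pics/kfit.png",im[:,:,::-1])
E
python3 k.py
```

```text
scene 332 [[np.int64(407), np.int64(429)], [np.int64(182), np.int64(207)]]
top 503 [[np.int64(200), np.int64(224)], [np.int64(203), np.int64(230)]]
knob (array([ 0.58000896,  0.30235076, -0.30177986]), np.float64(0.18250563953535626))
knob (array([ 0.57850955,  0.30528648, -0.37401588]), np.float64(0.2367332270578587))
knob (array([ 0.58073121,  0.30231527, -0.10564397]), np.float64(0.10049603174603194))
console (array([ 0.59195878,  0.30294793, -0.18010178]), np.float64(0.07982549901857505))
```

View pics/kfit.png

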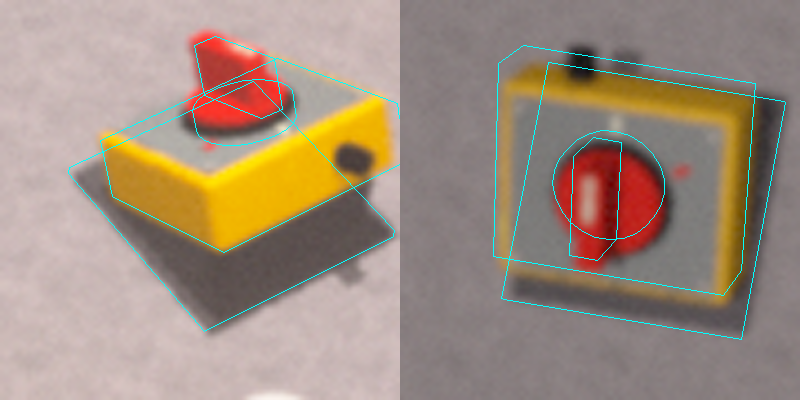

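The overlay shows my base outline was pulled off by the shadow: the knob sits about 4 px to the −x side of the model. I'll refit on the yellow slab itself.

```bash
cat > k2.py <<'E'
from plant import grab_frame
import h; from h import *
F={n:grab_frame(n) for n in("scene","top")}
R={"scene":(370,170,465,255),"top":(180,178,258,250)}
obs=[]
for n,f in F.items():
    hsv=cv2.cvtColor(f["pixels"],cv2.COLOR_RGB2HSV).astype(int); x0,y0,x1,y1=R[n]
    m=(abs(hsv[...,0]-24)<7)&(hsv[...,1]>130)&(hsv[...,2]>70)
    k=np.zeros(m.shape,np.uint8); k[y0:y1,x0:x1]=m[y0:y1,x0:x1]
    _,l,st,_=cv2.connectedComponentsWithStats(k); k=(np.isin(l,[i for i in range(1,len(st)) if st[i,4]>8])).astype(np.uint8)
    hull=cv2.convexHull(np.argwhere(k)[:,::-1].astype(np.int32)); o=np.zeros(m.shape,np.uint8); cv2.fillConvexPoly(o,hull,1); obs.append((f,o.astype(float)))
best=None
for t in(30,36,42,48,54):
    M["slab"]=[pan(box(-60,60,-70,70,-t,0))]
    r=fit("slab",obs,(.58,.302,-.11)); print(t,np.round(r[0],4),round(r[1],3))
    if best is None or r[1]<best[0][1]: best=(r,t)
q=best[0][0]; M["slab"]=[pan(box(-60,60,-70,70,-best[1],0))]
for o in obs: print("single",fit("slab",[o],q))
for (f,o),d in zip(obs,((365,175),(165,170))):
    v=cv2.resize(f["pixels"][d[1]:d[1]+90,d[0]:d[0]+90],(400,400),interpolation=2)
    for P in M["slab"]+M["pulse_knob"]+[pan(box(30,60,-1,1,0,0))]:
        hh=cv2.convexHull(proj(f,world(P,q)).astype(np.float32)); cv2.polylines(v,[np.int32((hh-d+.5)*400/90)],True,(0,255,255),1)
    im=v if d[0]==365 else np.hstack([im,v])
cv2.imwrite("pics/kfit2.png",im[:,:,::-1])
print("grip",world(pan(np.array([[0,0,.037],[.022,0,.037],[0,0,0]])),q))
E
python3 k2.py
```

```text
30 [ 0.5905  0.2973 -0.2067] 0.172
36 [ 0.5893  0.2983 -0.2093] 0.152
42 [ 0.5873  0.2998 -0.2236] 0.154
48 [ 0.5846  0.3013 -0.2409] 0.177
54 [ 0.582   0.303  -0.2647] 0.206
single (array([ 0.59376919,  0.29786115, -0.20910837]), np.float64(0.17878120961848787))
single (array([ 0.58411314,  0.29891299, -0.20885465]), np.float64(0.06381299115826067))
grip [[0.57229404 0.30190265 0.11166906]
 [0.59129489 0.29786626 0.12199744]
 [0.58928533 0.29829316 0.079     ]]
```

View pics/kfit2.png

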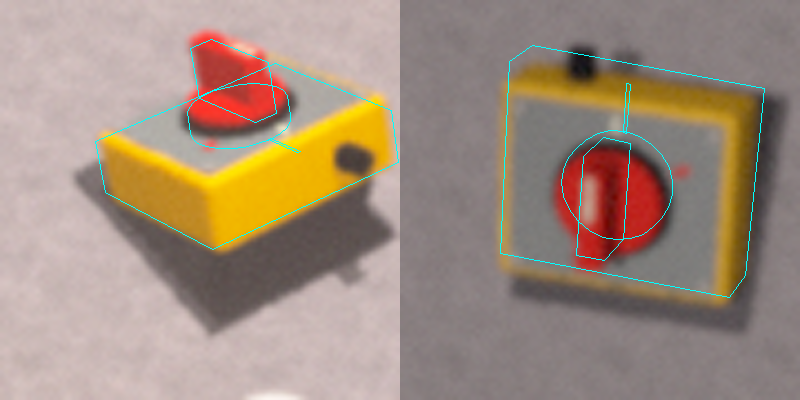

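```bash
cat > tri.py <<'E'
import pickle; from h import *
S,T=[pickle.load(open(n+".pkl","rb")) for n in("scene","top")]
def tri(a,b):
    A=np.array([365,175])+np.array(a)*90/400-.5; B=np.array([165,170])+(np.array(b)-[400,0])*90/400-.5
    P=[]; 
    for f,p in((S,A),(T,B)):
        o=back(f,p,0); d=back(f,p,1)-o; P.append((o,d/np.linalg.norm(d)))
    (o1,d1),(o2,d2)=P; k=np.linalg.lstsq(np.c_[d1,-d2],o2-o1,rcond=None)[0]
    x,y=o1+k[0]*d1,o2+k[1]*d2; return (x+y)/2,np.linalg.norm(x-y)
for n,a,b in(("white",(284,128),(616,125)),("red",(208,147),(682,172)),("-x-y",(103,138),(720,297)),("+x-y",(210,183),(742,115)),("+x+y",(380,98),(510,80)),("bot+x-y",(218,250),(758,97)),("bar top hi",(264,53),(588,180)),("bar top lo",(197,38),(588,262))):
    x,e=tri(a,b); print(n,np.round(x,4),round(e,4))
E
python3 tri.py
```

```text
white [0.6193 0.2968 0.1028] 0.0033
red [0.593  0.2611 0.09  ] 0.002
-x-y [0.5237 0.2467 0.0505] 0.0006
+x-y [0.623  0.2239 0.1107] 0.0061
+x+y [0.645  0.3557 0.1089] 0.0016
bot+x-y [0.641  0.2218 0.0673] 0.0032
bar top hi [0.5847 0.3068 0.1329] 0.0088
bar top lo [0.5383 0.3085 0.1104] 0.0011
```

```bash
cat > kt.py <<'E'
import numpy as np
psi=-.19; C=np.array([.583,.302,.079]); c,s=np.cos(np.radians(28)),np.sin(np.radians(28))
u=np.array([c*np.cos(psi),c*np.sin(psi),s]); v=np.array([np.sin(psi),-np.cos(psi),0]); n=np.array([-s*np.cos(psi),-s*np.sin(psi),c])
def tcp(th,extra=0,r=.020,hh=.030,half=.0145):
    th=np.radians(th); m=np.cos(th)*v-np.sin(th)*u; mh=m*[1,1,0]; mh/=np.linalg.norm(mh)
    P=C+r*(np.cos(th)*u+np.sin(th)*v)+hh*n-.008*m-(half-extra)*mh+[0,0,.019]
    return P,np.arctan2(mh[1],mh[0])+np.pi/2   # tool x along the bar
if __name__=="__main__":
    for th,e in((0,-.012),(0,0),(15,0),(30,0),(45,0),(60,0),(60,.006)):
        P,a=tcp(th,e); print(th,e,np.round(P,4),round(a,3),round(a+np.pi,3))
E
python3 kt.py; python3 plan.py .585 .327 .25 2.95 6;python3 - <<'E'
from plant import grab_frame, spotter
from h import *
for n in("scene","top"):
    f=grab_frame(n); ds=[d for d in spotter.outline_of(f,"hammer")]
    for d in ds:
        q0=(.5858,-.2828,-.228,.024); l=loss(q0,"hammer",[(f,d["region"].astype(float))])
        print(n,round(l,3),np.round(d["extent"]))
        if l<.6:
            r=minimize(lambda q:loss((*q,.024),"hammer",[(f,d["region"].astype(float))]),q0[:3],method="Nelder-Mead",options=dict(initial_simplex=[q0[:3]]+[np.array(q0[:3])+np.eye(3)[i]*[.01,.01,.05][i] for i in range(3)]))
            print(np.round(r.x,4),round(r.fun,3))
E
```

```text
0 -0.012 [0.593  0.3352 0.1339] -0.19 2.952
0 0 [0.5908 0.3234 0.1339] -0.19 2.952
15 0 [0.5941 0.3168 0.1345] -0.422 2.719
30 0 [0.596  0.3095 0.1345] -0.661 2.48
45 0 [0.5962 0.3019 0.1338] -0.913 2.228
60 0 [0.5947 0.2943 0.1324] -1.182 1.96
60 0.006 [0.5892 0.292  0.1324] -1.182 1.96
t 10.03 pos [ 0.5311 -0.2699  0.1862] az -0.2282 down [-0.001  0.001 -1.   ] j [-0.6   0.03  1.74 -0.    1.37  1.2 ] F [-0.2  0.3 -0.9] w 0.605
[-14. -99. -11.] -0.53
[ 38. -92. -11.] -0.53
[ 80. -60. -10.] -0.53
[ 99. -12. -11.] -0.529
[ 92.  40. -10.] -0.53
[ 59.  80. -11.] -0.529
scene 1.0 [293. 175. 326. 230.]
scene 1.0 [379. 182. 457. 250.]
scene 0.157 [218. 275. 268. 349.]
[ 0.5857 -0.2821 -0.2261] 0.154
top 1.0 [252. 275. 307. 341.]
top 1.0 [200. 206. 224. 229.]
top 0.914 [416. 205. 438. 211.]
```

The hammer fit is within 1 mm and 0.002 rad of the target. Moving to the knob with the jaws closing.

>>> {"method": "apply_moves", "body": {"series": [{"dx": -14, "dy": -99, "dz": -30, "turn": -0.53, "jaw": 0.4}, {"dx": -14, "dy": -99, "dz": -30, "turn": -0.53, "jaw": 1}, {"dx": -14, "dy": -99, "dz": -30, "turn": -0.53, "jaw": 1}, {"dx": -14, "dy": -99, "dz": -30, "turn": -0.53, "jaw": 1}, {"dx": -14, "dy": -99, "dz": -30, "turn": -0.53, "jaw": 1}]}}

```text
time: 10.65
tool_pos: [0.5405, -0.1691, 0.2166]
tool_rot: [-0.0, 0.988, 0.154, -0.0]
contact_force: [-0.3, 0.1, 0.2]
gripper_width: 0.034
grasp_force: 0.0
```

>>> {"method": "apply_moves", "body": {"series": [{"dx": 38, "dy": -92, "dz": -30, "turn": -0.53, "jaw": 1}, {"dx": 38, "dy": -92, "dz": -30, "turn": -0.53, "jaw": 1}, {"dx": 38, "dy": -92, "dz": -30, "turn": -0.53, "jaw": 1}, {"dx": 38, "dy": -92, "dz": -30, "turn": -0.53, "jaw": 1}, {"dx": 38, "dy": -92, "dz": -30, "turn": -0.53, "jaw": 1}]}}

```text
time: 11.07
tool_pos: [0.5494, -0.07, 0.2466]
tool_rot: [-0.0, 0.913, 0.407, -0.0]
contact_force: [0.4, -1.3, -0.5]
gripper_width: -0.002
grasp_force: 0.0
```

>>> {"method": "apply_moves", "body": {"series": [{"dx": 80, "dy": -60, "dz": 0, "turn": -0.53, "jaw": 1}, {"dx": 80, "dy": -60, "dz": 0, "turn": -0.53, "jaw": 1}, {"dx": 80, "dy": -60, "dz": 0, "turn": -0.53, "jaw": 1}, {"dx": 80, "dy": -60, "dz": 0, "turn": -0.53, "jaw": 1}, {"dx": 80, "dy": -60, "dz": 0, "turn": -0.53, "jaw": 1}]}}

```text
time: 11.48
tool_pos: [0.5584, 0.0295, 0.2456]
tool_rot: [-0.001, 0.775, 0.632, -0.001]
contact_force: [0.1, -0.3, 0.7]
gripper_width: 0.001
grasp_force: 0.0
```

>>> {"method": "apply_moves", "body": {"series": [{"dx": 99, "dy": -12, "dz": 0, "turn": -0.53, "jaw": 1}, {"dx": 99, "dy": -12, "dz": 0, "turn": -0.53, "jaw": 1}, {"dx": 99, "dy": -12, "dz": 0, "turn": -0.53, "jaw": 1}, {"dx": 99, "dy": -12, "dz": 0, "turn": -0.53, "jaw": 1}, {"dx": 99, "dy": -12, "dz": 0, "turn": -0.53, "jaw": 1}]}}

```text
time: 11.9
tool_pos: [0.5671, 0.1288, 0.2455]
tool_rot: [-0.001, 0.582, 0.813, -0.001]
contact_force: [0.3, -0.6, 0.3]
gripper_width: 0.002
grasp_force: 0.0
```

>>> {"method": "apply_moves", "body": {"series": [{"dx": 92, "dy": 40, "dz": 0, "turn": -0.53, "jaw": 1}, {"dx": 92, "dy": 40, "dz": 0, "turn": -0.53, "jaw": 1}, {"dx": 92, "dy": 40, "dz": 0, "turn": -0.53, "jaw": 1}, {"dx": 92, "dy": 40, "dz": 0, "turn": -0.53, "jaw": 1}, {"dx": 92, "dy": 40, "dz": 0, "turn": -0.53, "jaw": 1}]}}

```text
time: 12.32
tool_pos: [0.576, 0.2287, 0.2453]
tool_rot: [-0.001, 0.349, 0.937, -0.001]
contact_force: [-0.3, 0.9, -0.5]
gripper_width: -0.001
grasp_force: 0.0
```

```bash
python3 plan.py .594 .340 .18 2.95 1
```

```text
t 12.32 pos [0.576  0.2287 0.2453] az 2.4288 down [-0.002 -0.001 -1.   ] j [ 0.26  0.04  1.63 -0.    1.47 -0.6 ] F [-0.3  0.9 -0.5] w -0.001
[59. 96. 65.] -0.521
```

>>> {"method": "apply_moves", "body": {"series": [{"dx": 20, "dy": 32, "dz": 0, "turn": -0.12, "jaw": 1}, {"dx": 40, "dy": 64, "dz": 0, "turn": -0.24, "jaw": 1}, {"dx": 59, "dy": 96, "dz": 20, "turn": -0.36, "jaw": 1}, {"dx": 59, "dy": 96, "dz": 45, "turn": -0.48, "jaw": 1}, {"dx": 59, "dy": 96, "dz": 65, "turn": -0.521, "jaw": 1}]}}

```text
time: 12.73
tool_pos: [0.5948, 0.3403, 0.1791]
tool_rot: [-0.001, 0.095, 0.995, -0.001]
contact_force: [-0.3, -0.8, -1.6]
gripper_width: 0.002
grasp_force: 0.0
```

>>> {"method": "apply_moves", "body": {"series": [{"dx": 0, "dy": 0, "dz": 0, "turn": 0, "jaw": 1}, {"dx": 0, "dy": 0, "dz": 0, "turn": 0, "jaw": 1}]}}

```text
time: 12.9
tool_pos: [0.5942, 0.3379, 0.179]
tool_rot: [-0.002, 0.1, 0.995, -0.001]
contact_force: [-0.3, -0.5, 0.2]
gripper_width: 0.0
grasp_force: 0.0
```

```bash
python3 plan.py .593 .340 .134 2.95 1
```

```text
t 12.9 pos [0.5942 0.3379 0.179 ] az 2.9416 down [-0.005 -0.002 -1.   ] j [ 0.41  0.24  1.53 -0.    1.38 -0.96] F [-0.3 -0.5  0.2] w 0.0
[ 2.  2. 45.] -0.008
```

>>> {"method": "apply_moves", "body": {"series": [{"dx": 0, "dy": 2, "dz": 15, "turn": -0.008, "jaw": 1}, {"dx": 0, "dy": 2, "dz": 30, "turn": -0.008, "jaw": 1}, {"dx": 0, "dy": 2, "dz": 40, "turn": -0.008, "jaw": 1}, {"dx": 0, "dy": 2, "dz": 45, "turn": -0.008, "jaw": 1}, {"dx": 0, "dy": 2, "dz": 45, "turn": -0.008, "jaw": 1}]}}

```text
time: 13.32
tool_pos: [0.5948, 0.3396, 0.1344]
tool_rot: [-0.002, 0.096, 0.995, -0.001]
contact_force: [-0.2, 0.8, -0.1]
gripper_width: -0.001
grasp_force: 0.0
```

```bash
python3 plan.py .5908 .3234 .134 2.95 1; python3 - <<'E'
from plant import grab_frame
import cv2,numpy as np
a=[]
for n,(x,y) in {"top":(150,155),"scene":(360,140)}.items():
    f=grab_frame(n)["pixels"][y:y+110,x:x+110]; a.append(cv2.resize(f,(400,400),interpolation=2))
cv2.imwrite(f"pics/knob.png",np.hstack(a)[:,:,::-1])
E
```

```text
t 13.32 pos [0.5948 0.3396 0.1344] az 2.9503 down [-0.003 -0.001 -1.   ] j [ 0.41  0.28  1.56 -0.    1.31 -0.97] F [-0.2  0.8 -0.1] w -0.001
[  1. -17.   0.] 0.0
```

View pics/knob.png

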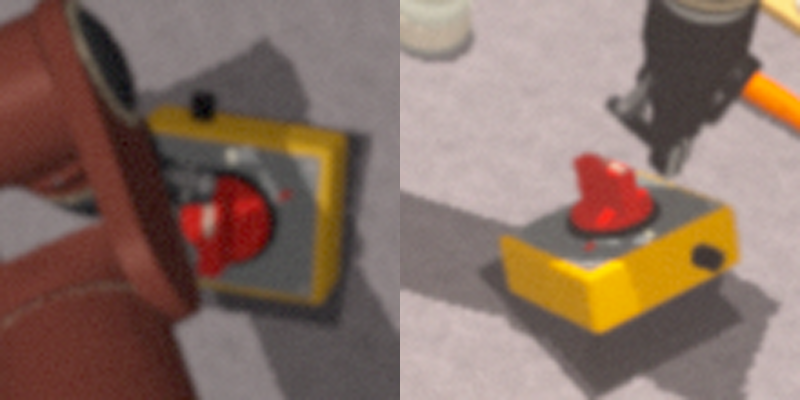

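The closed fingertips are at crop-right (670,165), on the +y side of the bar's upper end and clear of it. Pushing slowly.

>>> {"method": "apply_moves", "body": {"series": [{"dx": 0, "dy": -4, "dz": 0, "turn": 0, "jaw": 1}, {"dx": 1, "dy": -7, "dz": 0, "turn": 0, "jaw": 1}, {"dx": 1, "dy": -10, "dz": 0, "turn": 0, "jaw": 1}, {"dx": 1, "dy": -12, "dz": 0, "turn": 0, "jaw": 1}, {"dx": 1, "dy": -14, "dz": 0, "turn": 0, "jaw": 1}]}}

```text
time: 13.83
tool_pos: [0.5923, 0.3265, 0.1372]
tool_rot: [0.0, 0.095, 0.995, 0.0]
contact_force: [0.5, -0.2, 0.1]
gripper_width: -0.003
grasp_force: 0.0
```

>>> {"method": "apply_moves", "body": {"series": [{"dx": 0, "dy": -1, "dz": 0, "turn": 0, "jaw": 1}, {"dx": 0, "dy": -2, "dz": 0, "turn": 0, "jaw": 1}, {"dx": 0, "dy": -3, "dz": 0, "turn": 0, "jaw": 1}]}}

```text
time: 14.08
tool_pos: [0.5917, 0.3237, 0.1368]
tool_rot: [0.0, 0.095, 0.995, 0.0]
contact_force: [-0.2, -0.1, -0.5]
gripper_width: -0.0
grasp_force: 0.0
```

```bash
for a in ".5941 .3168 .1345 2.719" ".596 .3095 .1345 2.48" ".5962 .3019 .1338 2.228" ".5947 .2943 .1324 1.96"; do python3 plan.py $a 1|tail -1;done;  python3 plan.py
```

```text
[-4. -6.  2.] 0.232
[ -7. -13.   2.] 0.471
[ -9. -21.   3.] 0.723
[ -9. -28.   4.] 0.991
t 14.08 pos [0.5917 0.3237 0.1368] az 2.9507 down [ 0.  0. -1.] j [ 0.39  0.25  1.58  0.    1.3  -0.99] F [-0.2 -0.1 -0.5] w -0.0
```

>>> {"method": "apply_moves", "body": {"series": [{"dx": -2, "dy": -3, "dz": 1, "turn": 0.11, "jaw": 1}, {"dx": -4, "dy": -6, "dz": 2, "turn": 0.2, "jaw": 1}, {"dx": -5, "dy": -8, "dz": 2, "turn": 0.29, "jaw": 1}, {"dx": -6, "dy": -11, "dz": 2, "turn": 0.38, "jaw": 1}, {"dx": -7, "dy": -13, "dz": 2, "turn": 0.47, "jaw": 1}]}}

```text
time: 14.5
tool_pos: [0.5972, 0.3105, 0.1357]
tool_rot: [0.001, 0.326, 0.945, 0.002]
contact_force: [1.8, 3.1, -0.8]
gripper_width: 0.003
grasp_force: 1.8
```

```bash
for a in ".5962 .3019 .1338 2.228" ".5947 .2943 .1324 1.96"; do python3 plan.py $a 1|tail -1;done;  python3 plan.py
```

```text
[-5. -7.  2.] 0.249
[ -8. -14.   3.] 0.517
t 14.5 pos [0.5972 0.3105 0.1357] az 2.4765 down [ 0.003  0.002 -1.   ] j [ 0.37  0.25  1.59  0.    1.3  -0.54] F [ 1.8  3.1 -0.8] w 0.003
```

Contact, at about 3.6 N. Continuing along the arc.

>>> {"method": "apply_moves", "body": {"series": [{"dx": -2, "dy": -3, "dz": 1, "turn": 0.1, "jaw": 1}, {"dx": -4, "dy": -5, "dz": 1, "turn": 0.2, "jaw": 1}, {"dx": -5, "dy": -8, "dz": 2, "turn": 0.3, "jaw": 1}, {"dx": -7, "dy": -11, "dz": 2, "turn": 0.41, "jaw": 1}, {"dx": -8, "dy": -14, "dz": 3, "turn": 0.517, "jaw": 1}]}}

```text
time: 14.92
tool_pos: [0.5964, 0.2945, 0.1338]
tool_rot: [0.002, 0.558, 0.83, 0.003]
contact_force: [5.3, 2.0, 2.7]
gripper_width: -0.002
grasp_force: 3.2
```

```bash
python3 plan.py .5892 .292 .1324 1.96 1; python3 - <<'E'
from plant import grab_frame
import pickle
pickle.dump(grab_frame("scene"),open("s2.pkl","wb"))
E
```

```text
t 14.92 pos [0.5964 0.2945 0.1338] az 1.9585 down [ 0.007  0.003 -1.   ] j [ 0.35  0.23  1.61 -0.    1.29 -0.04] F [5.3 2.  2.7] w -0.002
[ 0. -8.  1.] -0.001
```

>>> {"method": "apply_moves", "body": {"series": [{"dx": 0, "dy": -1, "dz": 0, "turn": 0, "jaw": 1}, {"dx": 0, "dy": -2, "dz": 0, "turn": 0, "jaw": 1}, {"dx": 0, "dy": -2, "dz": 0, "turn": 0, "jaw": 1}]}}

```text
time: 15.22
tool_pos: [0.5948, 0.2932, 0.1336]
tool_rot: [0.003, 0.555, 0.832, 0.003]
contact_force: [6.8, 0.3, -0.4]
gripper_width: 0.003
grasp_force: 3.0
```

>>> {"method": "apply_moves", "body": {"series": [{"dx": 0, "dy": -1, "dz": 0, "turn": 0, "jaw": 1}, {"dx": 0, "dy": -2, "dz": 0, "turn": 0, "jaw": 1}, {"dx": 0, "dy": -2, "dz": 0, "turn": 0, "jaw": 1}]}}

```text
time: 15.47
tool_pos: [0.5932, 0.2924, 0.1335]
tool_rot: [0.003, 0.555, 0.832, 0.003]
contact_force: [6.2, 0.1, 0.3]
gripper_width: 0.0
grasp_force: 3.1
```

```bash
python3 plan.py;python3 - <<'E'
from plant import grab_frame
import cv2,numpy as np
a=[]
for n,(x,y) in {"top":(150,155),"scene":(360,140)}.items():
    f=grab_frame(n)["pixels"][y:y+110,x:x+110]; a.append(cv2.resize(f,(400,400),interpolation=2))
cv2.imwrite(f"pics/knob2.png",np.hstack(a)[:,:,::-1])
E
```

```text
t 15.47 pos [0.5932 0.2924 0.1335] az 1.9637 down [ 0.008  0.001 -1.   ] j [ 0.35  0.22  1.62 -0.    1.28 -0.05] F [6.2 0.1 0.3] w 0.0
```

>>> {"method": "apply_moves", "body": {"series": [{"dx": 0, "dy": -1, "dz": 0, "turn": 0, "jaw": 1}, {"dx": 0, "dy": -2, "dz": 0, "turn": 0, "jaw": 1}, {"dx": 0, "dy": -2, "dz": 0, "turn": 0, "jaw": 1}]}}

```text
time: 15.82
tool_pos: [0.5913, 0.2917, 0.1336]
tool_rot: [0.003, 0.555, 0.832, 0.003]
contact_force: [7.7, 1.0, -1.0]
gripper_width: 0.0
grasp_force: 3.1
```

>>> {"method": "apply_moves", "body": {"series": [{"dx": 0, "dy": -1, "dz": 0, "turn": 0, "jaw": 1}, {"dx": 0, "dy": -2, "dz": 0, "turn": 0, "jaw": 1}, {"dx": 0, "dy": -2, "dz": 0, "turn": 0, "jaw": 1}]}}

```text
time: 16.07
tool_pos: [0.5897, 0.2911, 0.1336]
tool_rot: [0.003, 0.556, 0.832, 0.003]
contact_force: [7.9, 0.6, -1.9]
gripper_width: -0.003
grasp_force: 3.5
```

```bash
python3 plan.py;python3 - <<'E'
from plant import grab_frame
import cv2,numpy as np
a=[]
for n,(x,y) in {"top":(150,155),"scene":(360,140)}.items():
    f=grab_frame(n)["pixels"][y:y+110,x:x+110]; a.append(cv2.resize(f,(400,400),interpolation=2))
cv2.imwrite(f"pics/knob3.png",np.hstack(a)[:,:,::-1])
E
```

```text
t 16.07 pos [0.5897 0.2911 0.1336] az 1.9636 down [ 0.009  0.002 -1.   ] j [ 0.35  0.22  1.63 -0.    1.28 -0.05] F [ 7.9  0.6 -1.9] w -0.003
```

View pics/knob3.png

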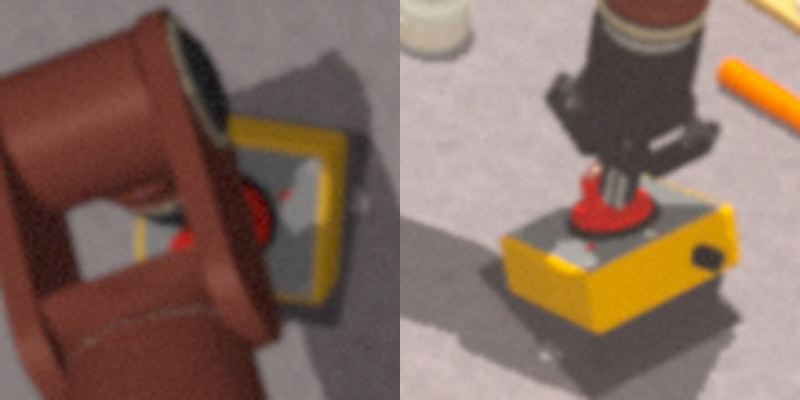

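The fingertips at crop-right (615,185) are driving the bar round towards the red tick. The force is at the spring's level, with no stop yet, so I'll continue in small steps.

>>> {"method": "apply_moves", "body": {"series": [{"dx": 0, "dy": -1, "dz": 0, "turn": 0, "jaw": 1}, {"dx": 0, "dy": -2, "dz": 0, "turn": 0, "jaw": 1}, {"dx": 0, "dy": -2, "dz": 0, "turn": 0, "jaw": 1}]}}

```text
time: 16.42
tool_pos: [0.5891, 0.2912, 0.1343]
tool_rot: [0.004, 0.556, 0.831, 0.005]
contact_force: [11.5, 3.8, -2.6]
gripper_width: -0.003
grasp_force: 5.1
```

>>> {"method": "apply_moves", "body": {"series": [{"dx": 0, "dy": -1, "dz": 0, "turn": 0, "jaw": 1}, {"dx": 0, "dy": -2, "dz": 0, "turn": 0, "jaw": 1}, {"dx": 0, "dy": -2, "dz": 0, "turn": 0, "jaw": 1}]}}

```text
time: 16.67
tool_pos: [0.5884, 0.2911, 0.1351]
tool_rot: [0.005, 0.556, 0.831, 0.007]
contact_force: [14.5, 5.9, -2.0]
gripper_width: 0.0
grasp_force: 6.7
```

```bash
python3 plan.py; python3 - <<'E'
from kt import *
from plant import state
p=np.array(state()["tool_pos"]); 
# nearest bar angle for which finger box touches the bar: tip point in panel coords
t=p-[0,0,.019]-C; print("tip in panel u,v,n mm",np.round(1e3*np.array([t@u,t@v,t@n]),1))
a=1.9636
for nm,dx,dy in(("c",0,0),("--",-11,-14.5),("+-",11,-14.5)):
    w=p-[0,0,.019]+(dx*np.array([np.cos(a),np.sin(a),0])+dy*np.array([np.sin(a),-np.cos(a),0]))/1e3-C
    U,V=w@u*1e3,w@v*1e3; rho=np.hypot(U,V); print(nm,round(U,1),round(V,1),round(w@n*1e3,1),"bar angle if touching",round(np.degrees(np.arctan2(V,U)+np.arcsin(min(1,8/rho))),1))
E
```

```text
t 16.67 pos [0.5884 0.2911 0.1351] az 1.9635 down [ 0.016  0.006 -1.   ] j [ 0.35  0.21  1.64  0.    1.27 -0.05] F [14.5  5.9 -2. ] w 0.0
tip in panel u,v,n mm [24.   9.7 29.3]
c 24.0 9.7 29.3 bar angle if touching 40.0
-- 18.6 26.9 32.1 bar angle if touching 69.4
+- 7.9 8.5 37.8 bar angle if touching 90.4
```

The motion now stalls while the force climbs, so this is the stop. I'll press a little more and hold.

>>> {"method": "apply_moves", "body": {"series": [{"dx": 0, "dy": -1, "dz": 0, "turn": 0, "jaw": 1}, {"dx": 0, "dy": -2, "dz": 0, "turn": 0, "jaw": 1}, {"dx": 0, "dy": -3, "dz": 0, "turn": 0, "jaw": 1}, {"dx": 0, "dy": -3, "dz": 0, "turn": 0, "jaw": 1}, {"dx": 0, "dy": -3, "dz": 0, "turn": 0, "jaw": 1}]}}

```text
time: 17.08
tool_pos: [0.5876, 0.2909, 0.1362]
tool_rot: [0.007, 0.556, 0.831, 0.01]
contact_force: [18.9, 7.5, -2.9]
gripper_width: 0.003
grasp_force: 9.1
```

```bash
cat > ang.py <<'E'
import pickle; from plant import grab_frame,state
from kt import C,u,v,n; from h import *
f=grab_frame("scene"); st=pickle.load(open("scene.pkl","rb"))
def red(f):
    hsv=cv2.cvtColor(f["pixels"],cv2.COLOR_RGB2HSV).astype(int); m=((hsv[...,0]<7)|(hsv[...,0]>170))&(hsv[...,1]>140)&(hsv[...,2]>60)
    k=np.zeros(m.shape,bool); k[165:200,395:440]=m[165:200,395:440]; return k
def model(th,off):
    th=np.radians(th); a=np.cos(th)*u+np.sin(th)*v; b=np.cross(n,a); o=np.zeros((480,640),np.uint8)
    P=C+np.array([x*a+y*b+z*n for x in(-.03,.03) for y in(-.008,.008) for z in(.014,.048)]); D=C+np.array([.031*(np.cos(t)*u+np.sin(t)*v)+z*n for t in np.linspace(0,6.3,30) for z in(0,.014)])
    for Q in(P,D): cv2.fillConvexPoly(o,np.int32(np.round(cv2.convexHull(proj(f,Q).astype(np.float32))+off)),1)
    o[200:]=0; return o.astype(bool)
r0=red(st); best=max(((model(0,(dx,dy))&r0).sum()/(model(0,(dx,dy))|r0).sum(),dx,dy) for dx in range(-4,5) for dy in range(-4,5)); print("rest align",best)
r=red(f); off=best[1:]
hsv=cv2.cvtColor(f["pixels"],cv2.COLOR_RGB2HSV); free=np.ones_like(r); g=(hsv[...,1]<70)&(hsv[...,2]<150); 
tip=proj(f,np.array([state()["tool_pos"]])-[[0,0,.019]])[0]; print("tip px",tip)
for th in range(0,91,10):
    m=model(th,off); left=np.arange(640)[None,:]<tip[0]-3   # compare only left of the finger
    print(th,round((m&r&left).sum()/max(1,((m|r)&left).sum()),3))
for y in range(170,200,3): print(y,''.join('#' if c else '.' for c in r[y,398:438]),''.join('#' if c else '.' for c in model(60,off)[y,398:438]),''.join('#' if c else '.' for c in model(40,off)[y,398:438]))
E
python3 ang.py
```

```text
rest align (np.float64(0.8538961038961039), 1, 1)
tip px [418.28007741 194.31113744]
0 0.466
10 0.535
20 0.523
30 0.474
40 0.578
50 0.69
60 0.681
70 0.559
80 0.525
90 0.474
170 ........................................ ........................................ ........................................
173 ........................................ ........................................ ........................................
176 ........................................ ........................................ ........................................
179 ........................................ ........................................ ........................................
182 ........................................ ...................#######.............. ................#######.................
185 ........................................ ................###########............. ...............#########................
188 ........................................ ..............#############............. ...............#########................
191 ............####........................ ...........#################............ ..............###########...............
194 .............####........#####.......... ............####################........ ...............#################........
197 .........#######################........ ..........######################........ ..........######################........
```

The silhouette matches 50–60°, and the torque exceeds the spring's maximum, so the knob is at the stop. Holding for 1.7 s.

>>> {"method": "apply_moves", "body": {"series": [{"dx": 0, "dy": 0, "dz": 0, "turn": 0, "jaw": 1}, {"dx": 0, "dy": 0, "dz": 0, "turn": 0, "jaw": 1}, {"dx": 0, "dy": 0, "dz": 0, "turn": 0, "jaw": 1}, {"dx": 0, "dy": 0, "dz": 0, "turn": 0, "jaw": 1}, {"dx": 0, "dy": 0, "dz": 0, "turn": 0, "jaw": 1}]}}

```text
time: 17.55
tool_pos: [0.5876, 0.2909, 0.1363]
tool_rot: [0.007, 0.556, 0.831, 0.01]
contact_force: [19.7, 8.2, -2.6]
gripper_width: 0.002
grasp_force: 9.1
```

>>> {"method": "apply_moves", "body": {"series": [{"dx": 0, "dy": 0, "dz": 0, "turn": 0, "jaw": 1}, {"dx": 0, "dy": 0, "dz": 0, "turn": 0, "jaw": 1}, {"dx": 0, "dy": 0, "dz": 0, "turn": 0, "jaw": 1}, {"dx": 0, "dy": 0, "dz": 0, "turn": 0, "jaw": 1}, {"dx": 0, "dy": 0, "dz": 0, "turn": 0, "jaw": 1}]}}

```text
time: 17.97
tool_pos: [0.5876, 0.2908, 0.1362]
tool_rot: [0.007, 0.556, 0.831, 0.01]
contact_force: [19.7, 8.2, -3.5]
gripper_width: -0.004
grasp_force: 9.1
```

>>> {"method": "apply_moves", "body": {"series": [{"dx": 0, "dy": 0, "dz": 0, "turn": 0, "jaw": 1}, {"dx": 0, "dy": 0, "dz": 0, "turn": 0, "jaw": 1}, {"dx": 0, "dy": 0, "dz": 0, "turn": 0, "jaw": 1}, {"dx": 0, "dy": 0, "dz": 0, "turn": 0, "jaw": 1}, {"dx": 0, "dy": 0, "dz": 0, "turn": 0, "jaw": 1}]}}

```text
time: 18.38
tool_pos: [0.5876, 0.2909, 0.1363]
tool_rot: [0.007, 0.556, 0.831, 0.01]
contact_force: [20.8, 7.8, -3.7]
gripper_width: 0.001
grasp_force: 9.1
```

>>> {"method": "apply_moves", "body": {"series": [{"dx": 0, "dy": 0, "dz": 0, "turn": 0, "jaw": 1}, {"dx": 0, "dy": 0, "dz": 0, "turn": 0, "jaw": 1}, {"dx": 0, "dy": 0, "dz": 0, "turn": 0, "jaw": 1}, {"dx": 0, "dy": 0, "dz": 0, "turn": 0, "jaw": 1}, {"dx": 0, "dy": 0, "dz": 0, "turn": 0, "jaw": 1}]}}

```text
time: 18.8
tool_pos: [0.5876, 0.2909, 0.1363]
tool_rot: [0.007, 0.556, 0.831, 0.01]
contact_force: [20.4, 8.6, -4.6]
gripper_width: -0.002
grasp_force: 9.1
```

```bash
for a in "0.5962 .3019 .1338 2.228" ".596 .3095 .1345 2.48" ".591 .3235 .1345 2.95" ".597 .350 .1345 2.95"; do python3 plan.py $a 1|tail -1;done
```

```text
[ 7. 12.  2.] -0.265
[14. 15.  2.] -0.517
[29. 16.  2.] -0.987
[51. 31.  2.] -0.987
```

>>> {"method": "apply_moves", "body": {"series": [{"dx": 1, "dy": 9, "dz": 0, "turn": -0.1, "jaw": 1}, {"dx": 4, "dy": 15, "dz": 0, "turn": -0.2, "jaw": 1}, {"dx": 8, "dy": 20, "dz": 0, "turn": -0.3, "jaw": 1}, {"dx": 13, "dy": 24, "dz": 0, "turn": -0.4, "jaw": 1}, {"dx": 20, "dy": 28, "dz": 0, "turn": -0.5, "jaw": 1}]}}

```text
time: 19.22
tool_pos: [0.599, 0.3176, 0.1326]
tool_rot: [0.001, 0.33, 0.944, 0.001]
contact_force: [0.6, 0.3, 0.6]
gripper_width: -0.004
grasp_force: 0.0
```

```bash
python3 plan.py .597 .350 .136 2.6 1
```

```text
t 19.22 pos [0.599  0.3176 0.1326] az 2.4684 down [ 0.002  0.001 -1.   ] j [ 0.38  0.27  1.58  0.    1.3  -0.52] F [0.6 0.3 0.6] w -0.004
[22. 24. -3.] -0.132
```

>>> {"method": "apply_moves", "body": {"series": [{"dx": 8, "dy": 9, "dz": -1, "turn": -0.1, "jaw": 1}, {"dx": 22, "dy": 24, "dz": -2, "turn": -0.13, "jaw": 1}, {"dx": 22, "dy": 24, "dz": -20, "turn": -0.13, "jaw": 1}, {"dx": 22, "dy": 24, "dz": -55, "turn": -0.13, "jaw": 1}, {"dx": 22, "dy": 24, "dz": -90, "turn": -0.13, "jaw": 1}]}}

```text
time: 19.63
tool_pos: [0.5947, 0.3496, 0.2202]
tool_rot: [-0.002, 0.27, 0.963, -0.002]
contact_force: [1.2, -0.5, 0.4]
gripper_width: 0.001
grasp_force: 0.0
```

```bash
python3 plan.py .42 .42 .25 2.6 1
```

```text
t 19.63 pos [0.5947 0.3496 0.2202] az 2.5946 down [-0.005 -0.002 -1.   ] j [ 0.42  0.22  1.48 -0.    1.45 -0.6 ] F [ 1.2 -0.5  0.4] w 0.001
[186. -31. -30.] -0.005
```

>>> {"method": "apply_moves", "body": {"series": [{"dx": 38, "dy": -6, "dz": -10, "turn": 0, "jaw": 1}, {"dx": 76, "dy": -12, "dz": -30, "turn": 0, "jaw": 1}, {"dx": 114, "dy": -19, "dz": -30, "turn": 0, "jaw": 1}, {"dx": 150, "dy": -25, "dz": -30, "turn": 0, "jaw": 1}, {"dx": 185, "dy": -31, "dz": -30, "turn": 0, "jaw": 1}]}}

```text
time: 20.05
tool_pos: [0.4204, 0.4202, 0.2526]
tool_rot: [0.0, 0.271, 0.963, 0.001]
contact_force: [0.9, 0.4, 0.0]
gripper_width: 0.0
grasp_force: 0.0
```

>>> {"method": "apply_moves", "body": {"series": [{"dx": 0, "dy": 0, "dz": 0, "turn": 0, "jaw": 1}, {"dx": 0, "dy": 0, "dz": 0, "turn": 0, "jaw": 1}, {"dx": 0, "dy": 0, "dz": 0, "turn": 0, "jaw": 1}, {"dx": 0, "dy": 0, "dz": 0, "turn": 0, "jaw": 1}]}}

```text
time: 20.38
tool_pos: [0.423, 0.4192, 0.2518]
tool_rot: [0.0, 0.271, 0.963, -0.0]
contact_force: [0.3, -0.2, -0.3]
gripper_width: -0.002
grasp_force: 0.0
```

```bash
python3 ang.py | head -12; python3 - <<'E'
from plant import grab_frame, spotter
from h import *
import pickle
o={n:pickle.load(open(n+".pkl","rb")) for n in("scene","top")}
for n in o:
    f=grab_frame(n); q0=(.5857,-.2821,-.226,.024)
    print(n,[round(loss(q0,"hammer",[(f,d["region"].astype(float))]),3) for d in spotter.outline_of(f,"hammer")])
    df=cv2.absdiff(f["pixels"],o[n]["pixels"]).max(2); b=cv2.morphologyEx((df>45).astype(np.uint8),cv2.MORPH_OPEN,np.ones((3,3)))
    print([tuple(map(int,s[:5])) for s in cv2.connectedComponentsWithStats(b)[2][1:] if s[4]>25])
E
```

```text
rest align (np.float64(0.8538961038961039), 1, 1)
tip px [410.95002734 110.96342358]
0 0.333
10 0.667
20 0.667
30 0.667
40 0.667
50 0.667
60 0.667
70 0.333
80 0.214
90 0.136
scene [np.float64(1.0), np.float64(0.104), np.float64(1.0)]
[(195, 0, 24, 9, 135), (316, 0, 62, 29, 1092), (378, 0, 24, 8, 130), (392, 0, 51, 110, 3409), (163, 2, 31, 20, 356), (200, 9, 32, 41, 1009), (165, 22, 39, 62, 1495), (381, 26, 16, 12, 139), (367, 32, 11, 15, 106), (207, 42, 40, 59, 1229), (200, 99, 19, 6, 67), (176, 101, 14, 5, 51), (171, 107, 25, 27, 373), (198, 106, 12, 23, 94), (262, 107, 154, 55, 2722), (229, 120, 40, 32, 761), (254, 164, 184, 36, 3180), (197, 175, 7, 8, 46), (196, 185, 11, 7, 45), (260, 241, 73, 43, 923), (216, 276, 38, 63, 774)]
top [np.float64(1.0), np.float64(0.155)]
[(418, 211, 23, 70, 768), (318, 222, 32, 19, 229), (45, 233, 191, 247, 16394), (358, 282, 9, 9, 50), (254, 322, 33, 24, 266), (162, 347, 125, 66, 3906), (156, 354, 18, 26, 171), (0, 399, 83, 81, 3307), (363, 404, 10, 14, 76), (288, 423, 7, 11, 53), (329, 429, 10, 3, 30), (348, 430, 9, 14, 57), (333, 437, 12, 8, 45), (363, 446, 18, 24, 183), (365, 465, 14, 15, 145), (277, 471, 25, 9, 143)]
```

In the top view the knob pixels are back as they were at rest. The hammer fits its target pose, and no force was felt on the way out. Handing in.

```bash
python3 -c "
from plant import ticket
print(ticket.job_done())"
```

```text
the job is handed in; nothing more can be done
None
```

The job is handed in: the hammer lies flat between the poles, within about 1 mm of target. I then pushed the knob clockwise to what I read as its stop, from the force rise and a rough silhouette match. I held it there for over 1.5 s, and it sprang back.

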